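# Clear the wooden box's lid and hold it half open

## Task

A packet of crisp biscuits has been left on the lid of the hinged wooden box: take it off gently, with a grip of no more than about 20 N, lay it flat, right way up and without dropping it, in the empty shallow carton and let go of it. Then lift the box's lid by its front tab to about 45 degrees and hold it there, still, so that the packer can reach in: the lid falls shut if released, so finish while still holding it. Leave the bottle, the tape dispenser and the tied stack of cards where they are.

Things in the scene. Friction and masses are not known exactly. Their poses are not given: they have to be found in the camera images.
- packet: Paper-wrapped packet of biscuits, a firm block 120 x 54 x 34 mm (its own x, y, z), about 0.15 kg, pale green with a cream band, lying flat on the box's lid, turned any way up to 0.8 rad from the box's x. Origin: centre of its underside, z up. Crumbles when each finger presses it with clearly more than 20 N, or when it is dropped from more than a centimetre or knocked off the lid
- carton: Empty open shallow carton, cardboard with red sides, 210 x 170 mm outside (its own x, y), 40 mm high, walls and floor 5 mm thick; fixed to the table. Origin: centre of its underside (inner floor 5 mm above it), z up. It stands left or right of the wooden box
- box: Wooden box, 190 x 260 x 100 mm (its own x, y, z) without the lid, fixed to the table, holding stationery. Origin: centre of its underside; its front, where the tab is, faces its own -x, roughly towards the robot; hinges along its far (+x) upper rim. The 12 mm lid lies on its rim and covers it, so the lid's top is 112 mm above the table
- lid (a joint): Hinge angle of the lid, rad: 0 shut, growing as the front edge rises (1.57 upright). Plain free hinge, no spring or catch; the lid weighs about 0.4 kg and falls shut from any angle below upright. 45 degrees = 0.785
- lid_tab (a point): Point to hold on the lid's lifting tab: a straight dark wooden tongue 18 mm wide (along the hinge), 12 mm thick, standing out 56 mm forwards from the middle of the lid's front edge, level with the lid, free below. The point is at mid width and mid thickness, 38 mm in front of the lid's edge, 228 mm in front of the hinge line and 6 mm above it when shut. Axes as the box's when shut, turning with the lid about y
- lid_hinge (a point): Middle of the hinge line, on the far upper rim of the box, 100 mm above the table at the lid's underside. The hinge line runs along the box's y; the point's frame turns with the lid
- bottle: Bystander: orange drinking bottle, 72 mm across, 195 mm tall, standing. Origin: centre of its underside
- dispenser: Bystander: black desk tape dispenser with a roll of tape, 150 x 60 mm, 106 mm tall. Origin: centre of its underside
- cards: Bystander: stack of white cards tied with a band, 80 x 150 x 30 mm. Origin: centre of its underside
There are look-alikes about, which are no part of the job. There is more than one size of the packet; the job needs the smallest.

How it is judged:
By the outcome, as a careful person would: the job done as asked, in the order asked, and still so for the second after the job is handed in, while the arm keeps its last pose, push and grip.
It also fails if it takes over 70 s, if anything falls off the work surface, if the arm or the gripper's body presses on something with over 40 N, if the wrist force passes 120 N, or if a joint passes its speed limit or range.

## Robot

A 6-joint arm with a two-finger parallel gripper is mounted at the origin on the work surface. World frame = base frame: x ahead of the robot, y to its left, z up, the work surface at z = 0. Lengths are in m, angles in degrees, forces in N, time in s.
With the tool pointing down it reaches from about 0.3 to 0.75 m from the base axis. Payload 8.5 kg.
Tool frame: the origin (TCP) lies at the very end of the fingers, on their centre line; the grasp point (between the pads) lies 19 mm behind it (env.pinch_z is the distance from the TCP to the grasp point, in m); z points along the fingers, y is the line along which they close (so a half turn about z gives the same grasp; the last joint's range is limited). The gripper opens to 85 mm and grips with 20 to 120 N. Pads are 22 mm wide; open, the fingers measure 114 mm over their backs; the gripper's body (76 mm by 85 mm) begins 54 mm behind the grasp point. The pads swing forward as they close: fully open they stand 13 mm farther back than shut.
Start: joints at [-75.762, 21.807, 74.336, -0, 83.858, -12.336], TCP at [0.246, -0.492, 0.231] pointing down, gripper open.
Joint ranges: [-178.18, 178.18], [-50.72, 133.34], [12.68, 142.11], [-81.47, 261.47], [9.98, 163.14], [-165.26, 165.26]. Speed limits (degrees/s): [136.94, 136.94, 180, 180, 180, 180].

## Interface

Orientations are given as a 3x3 rotation matrix whose columns are the frame's x, y, z axes.
In Python, from rig import env, viewer gives the robot as it stands.
- The arm moves only by the tool drive_tool, never from a script. Its argument "series" is a list of rows, each a list of 3 entries, a list of its own where there are three numbers: the shift along the tool's x, y, z in m, then the turn about the tool's z in degrees, then the finger opening in m, from 0 to 0.0854. A call has 1 to 20 rows; each row is the pose to reach, as a shift and turn from the pose commanded when the call began, along the tool's axes at that moment; what a row does not reach only later rows make up. A row lasts 1/10 s, in which the tool goes at most 50 mm and 8.59 degrees, less where a joint would pass 70% of its speed; a pose out of reach is approached as far as the arm can. A call with a gripper value outside its range is refused whole. The fingers move at their own pace and stop on an object; "newtons" is the grip in N (left out, the last holds). Time passes only in rows, so rows that repeat a pose let the fingers close. It gives the time, the measured TCP pose, the force, the opening and the grip force at its end, in the units of the state.
- env.observe(): the state, without advancing time (a new reading comes with each control period).
- viewer.get_image(name): name is "scene" or "top"; returns a dict with "img" (420x560x3 uint8, red, green, blue), "depth" (420x560 float32, m along the optical axis (not along the pixel's ray), 0 where there is no reading), "camera_matrix" (3x3 intrinsics, pixels), "distortion" ([k1, k2, p1, p2, k3] as OpenCV has them; the pictures are not rectified), "rvec" (rotation vector, rad) and "tvec" (3), from world to camera coordinates, as OpenCV has them. Camera axes: x right, y down, z forward; pixel columns grow to the right and rows downward; lengths in m; the calibration is good to about 2 mm. A picture is of the moment at which its call begins.
- env.close_job(): hands the job in; it is judged then, once.
The state is a dict: "time_s": time; "q": joint angles; "qvel": joint speeds; "joint_efforts": joint torques, N m; "position": TCP position; "tool_rot": TCP orientation; "ft_force": force on the tool from outside, world axes, zero at the start; "wrist_torque": the same for the moment, N m; "grip_width": finger opening in m; "gripper_force": force on a finger pad.
Only numpy, scipy, OpenCV 4.12 (cv2) and the standard library are available. Lean on these libraries where they do the work, as an engineer would, in place of code of your own. Each camera call takes 0.05 s, during which the arm holds its last target. There are 200 camera calls.

## Working session

There is one attempt and no reset: what is moved stays moved. The work goes in short steps, Python scripts to look and compute and a tool call to move; the robot and the scene stay as the last step left them, time stands still between calls to the robot, and variables do not carry over. Pictures are saved under pics/ and viewed, at most 10 in all, crops included, and the job is handed in when it is done.

Besides the shell and the picture viewer there is one more tool, called after "Emit:" as name(argument=value, ...), one argument or row to a line, values as JSON. drive_tool: Moves the arm, as the interface text tells. Its arguments: {"type":"object","properties":{"series":{"type":"array"},"newtons":{"type":"number"}},"required":["series"]}

```bash
mkdir -p pics; ls
cat > h.py <<'E'
import numpy as np, cv2
from rig import env, viewer
def shot(name,fn=None):
    d=viewer.get_image(name)
    if fn: cv2.imwrite('pics/'+fn,d['img'][:,:,::-1])
    return d
def cam(d):
    R=cv2.Rodrigues(np.array(d['rvec'],float))[0]; t=np.array(d['tvec'],float).ravel(); return R,t
def norm(d,uv):
    return cv2.undistortPoints(np.array(uv,float).reshape(-1,1,2),np.array(d['camera_matrix']),np.array(d['distortion'])).reshape(-1,2)
def plane(d,uv,z):
    R,t=cam(d); n=norm(d,uv); r=np.c_[n,np.ones(len(n))]@R; c=-R.T@t
    return c+r*((z-c[2])/r[:,2])[:,None]
def cloud(d):
    R,t=cam(d); h,w=d['depth'].shape; u,v=np.meshgrid(np.arange(w),np.arange(h))
    n=norm(d,np.stack([u,v],-1)).reshape(h,w,2); z=d['depth'][...,None]
    P=(np.concatenate([n*z,z],-1)-t)@R; P[d['depth']==0]=np.nan; return P
E
python3 - <<'E'
from h import *
import pickle
a=shot('scene','s0.png');b=shot('top','t0.png')
pickle.dump((a,b),open('d0.pkl','wb'))
print(env.observe())
for d in(a,b):R,t=cam(d);print(-R.T@t,R[2])
E
```

```text
pics
{'time_s': 0.1, 'q': array([-7.57646994e+01,  2.18377539e+01,  7.43782222e+01,  8.18102151e-04,
        8.38575563e+01, -1.23361294e+01]), 'qvel': array([ 0.06597423, -0.0191889 , -0.07147401, -0.0654156 ,  0.01818392,
       -0.0424659 ]), 'joint_efforts': array([ 4.11278947e-03, -4.49222946e+01, -2.31654489e+01, -1.49058778e-04,
        3.69216723e-03,  2.79847620e-05]), 'position': array([ 0.2459574 , -0.49165967,  0.23078055]), 'tool_rot': array([[ 8.94378128e-01,  4.47311607e-01, -3.01829096e-04],
       [ 4.47311616e-01, -8.94377304e-01,  1.24746634e-03],
       [ 2.88057080e-04, -1.25071827e-03, -9.99999176e-01]]), 'ft_force': array([ 0.221168  , -0.77644235, -0.63337592]), 'wrist_torque': array([-0.03719515, -0.00977024, -0.00019121]), 'gripper_force': 0.0, 'grip_width': 0.08544138427641172}
[0.93517275 0.48782304 1.0441313 ] [-0.31060746 -0.42471762 -0.85037518]
[0.45730749 0.00181828 1.46481842] [ 0.0881722   0.00622749 -0.99608578]
```

View pics/s0.png

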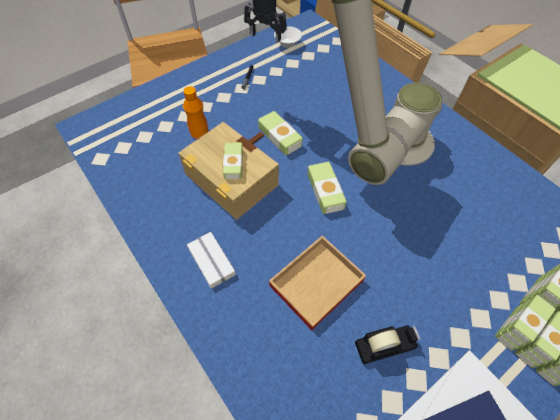

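View pics/t0.png

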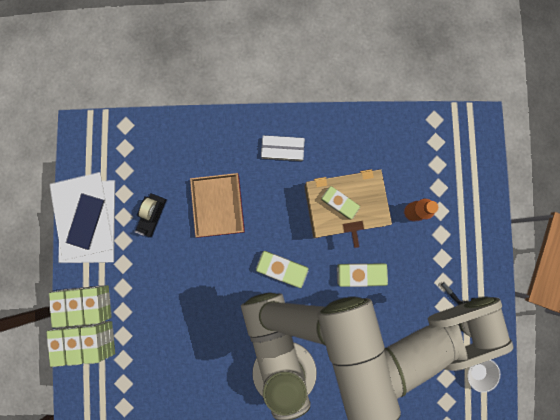

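Top view: three candidates are the packets at (340,203), on the lid, and at (282,268) and (362,275), on the table. The one on the lid is the smallest and lies where the task says. The tab is at (354,233) and the carton at (217,205). I'll measure these and confirm with a crop.

```bash
cat > meas.py <<'E'
from h import *
import pickle
a,b=pickle.load(open('d0.pkl','rb'))
P=cloud(b); z=P[...,2]; hsv=cv2.cvtColor(b['img'],cv2.COLOR_RGB2HSV)
def rect(m,zp,name):
    cs=cv2.findContours(m.astype(np.uint8),0,cv2.CHAIN_APPROX_NONE)[0]
    for c in cs:
        if cv2.contourArea(c)<60: continue
        w=plane(b,c.reshape(-1,2),zp)[:,:2]
        (cx,cy),(l,s),ang=cv2.minAreaRect((w*1000).astype(np.float32))
        print(name,c.reshape(-1,2).mean(0).round(),'c',round(cx),round(cy),'size',round(l),round(s),'ang',round(ang,1))
roi=np.zeros(z.shape,bool); roi[150:300,180:400]=1
for n,(u0,u1,v0,v1) in dict(lid=(300,400,165,240)).items():
    m=np.zeros_like(roi); m[v0:v1,u0:u1]=1
    zz=z[m&(z>.08)]; print('z hist',np.histogram(zz,bins=np.arange(.08,.2,.01)))
    rect(m&(z>.133)&(z<.16),.146,'packet top')
    rect(m&(z>.1)&(z<.16),.112,'lid+tab')
    mm=(m&(z>.1)&(z<.16)).astype(np.uint8); mm=cv2.morphologyEx(mm,cv2.MORPH_OPEN,np.ones((17,17))); rect(mm,.112,'lid')
    dark=m&(hsv[...,2]<110)&(z>.09)&(z<.13); rect(dark,.112,'tab')
m=np.zeros_like(roi); m[240:300,240:400]=1; rect(m&(z>.02)&(z<.08),.04,'table packets')
print(np.nanmax(z[240:300,240:400]))
m=np.zeros_like(roi); m[160:250,180:255]=1; rect(m&(z>.025)&(z<.06),.04,'carton rim')
S=lambda im,x,y,w,h,k:cv2.resize(im[y:y+h,x:x+w],None,fx=k,fy=k,interpolation=2)
cv2.imwrite('pics/c0.png',S(b['img'],240,160,160,130,5)[:,:,::-1][:600])
E
python3 meas.py
```

```text
z hist (array([  14,   23, 1310, 2476,   18,   39,  550,   17,    0,    0,    0]), array([0.08, 0.09, 0.1 , 0.11, 0.12, 0.13, 0.14, 0.15, 0.16, 0.17, 0.18,
       0.19]))
packet top [340. 202.] c 587 -194 size 119 56 ang 54.8
lid+tab [349. 204.] c 576 -227 size 224 260 ang 8.5
lid [346. 202.] c 587 -225 size 192 258 ang 8.0
tab [353. 229.] c 494 -240 size 58 66 ang 8.2
table packets [362. 275.] c 345 -277 size 176 76 ang 88.6
table packets [282. 269.] c 368 1 size 173 78 ang 67.3
0.6517094828535123
carton rim [216. 205.] c 598 228 size 212 173 ang 5.3
```

View pics/c0.png

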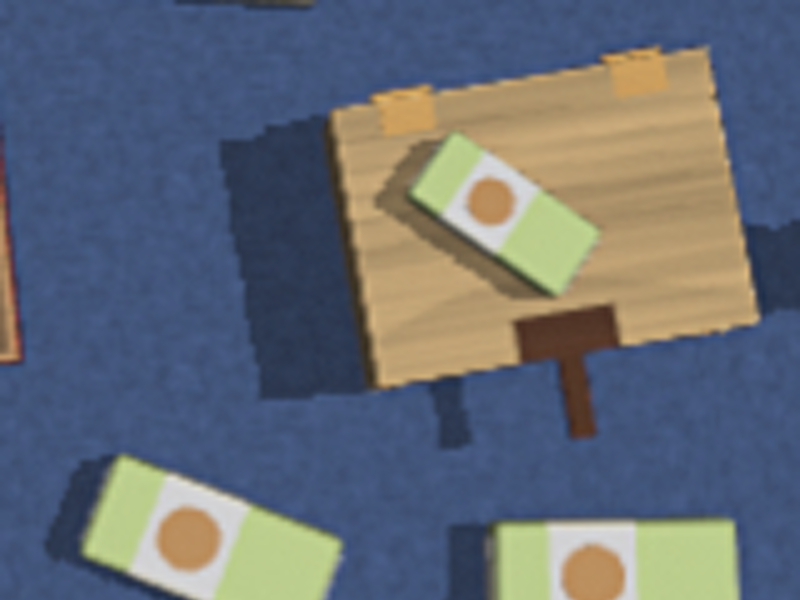

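The crop confirms it: the packet on the lid, at crop (505,215), is about 119 x 56 mm. The two on the table, at crop (210,545) and (610,575), are about 175 x 77 mm. Target packet: centre (587,-194) mm, top at 0.146 m, long axis at 54.8°. Box yaw is 8°, and the carton is at (598,228) with yaw 5.3°.

```bash
cat >> h.py <<'E'
def go(p,yaw):
    "shift in tool axes and turn about tool z to bring TCP to p, tool x at world yaw (deg)"
    o=env.observe(); R=o['tool_rot']; s=R.T@(np.array(p)-o['position'])
    cur=np.degrees(np.arctan2(R[1,0],R[0,0])); print('shift',s.round(4),'turn',round(-((yaw-cur+180)%360-180),1),'q6',o['q'][5].round(1))
E
python3 - <<'E'
from h import *
import pickle
go((.587,-.194,.25),54.8)
b=pickle.load(open('d0.pkl','rb'))[1]
print(plane(b,[[240+582/5,160+437/5],[240+567/5,160+340/5]],.112).round(3))
E
```

```text
shift [ 0.4382 -0.1137 -0.019 ] turn -28.2 q6 -12.3
[[ 0.439 -0.247  0.112]
 [ 0.503 -0.239  0.112]]
```

Emit:
drive_tool(
  series=[
    [[0.0,0,-0.04],0,0.085],
    [[0.438,-0.114,-0.04],-28.2,0.085],
    [[0.438,-0.114,-0.04],-28.2,0.085],
    [[0.438,-0.114,-0.04],-28.2,0.085],
    [[0.438,-0.114,-0.04],-28.2,0.085],
    [[0.438,-0.114,-0.04],-28.2,0.085],
    [[0.438,-0.114,-0.04],-28.2,0.085],
    [[0.438,-0.114,-0.04],-28.2,0.085],
    [[0.438,-0.114,-0.04],-28.2,0.085],
    [[0.438,-0.114,-0.02],-28.2,0.085],
    [[0.438,-0.114,-0.02],-28.2,0.085],
    [[0.438,-0.114,-0.02],-28.2,0.085],
    [[0.438,-0.114,-0.02],-28.2,0.085],
    [[0.438,-0.114,-0.02],-28.2,0.085],
    [[0.438,-0.114,-0.02],-28.2,0.085],
  ],
  newtons=20,
)

```text
time_s: 1.6
position: [0.5862, -0.195, 0.252]
tool_rot: [[0.578, 0.816, 0.001], [0.816, -0.578, -0.001], [0.0, 0.001, -1.0]]
ft_force: [-0.5, 0.1, -0.5]
grip_width: 0.0848
gripper_force: 0.0
```

Run:
```python
from h import *
go((.587,-.194,.117),54.8)
```

```text
shift [ 1.30e-03 -1.00e-04  1.35e-01] turn -0.1 q6 6.0
```

Emit:
drive_tool(
  series=[
    [[0.001,0,0.03],0,0.085],
    [[0.001,0,0.06],0,0.085],
    [[0.001,0,0.085],0,0.085],
    [[0.001,0,0.105],0,0.085],
    [[0.001,0,0.12],0,0.085],
    [[0.001,0,0.13],0,0.085],
    [[0.001,0,0.134],0,0.085],
    [[0.001,0,0.134],0,0.085],
    [[0.001,0,0.134],0,0.085],
  ],
  newtons=20,
)

```text
time_s: 2.5
position: [0.5876, -0.1935, 0.1182]
tool_rot: [[0.577, 0.817, 0.001], [0.817, -0.577, -0.001], [0.0, 0.001, -1.0]]
ft_force: [0.8, 0.0, -0.7]
grip_width: 0.0848
gripper_force: 0.0
```

Run:
```python
from h import *
d=shot('top'); s=shot('scene')
A=cv2.resize(d['img'][160:250,290:400],None,fx=4,fy=4,interpolation=2); B=cv2.resize(s['img'][110:200,170:280],None,fx=4,fy=4,interpolation=2)
cv2.imwrite('pics/c1.png',np.vstack([A,B])[:600,:,::-1] if 0 else np.hstack([A[:, 20:420],B[:,20:420]])[:,:,::-1])
```

```text
(no output)
```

View pics/c1.png

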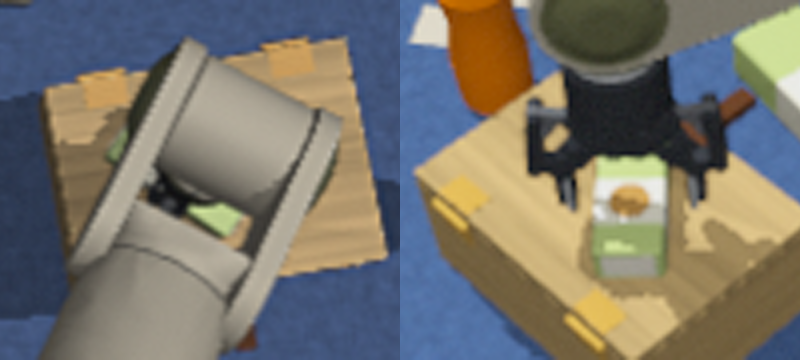

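The right half of the crop shows the fingers at (568,195) and (697,195), on either side of the packet at (630,210), and clear of it. I'll close at 20 N.

Emit:
drive_tool(
  series=[
    [[0,0,0],0,0.075],
    [[0,0,0],0,0.068],
    [[0,0,0],0,0.064],
    [[0,0,0],0,0.06],
    [[0,0,0],0,0.057],
    [[0,0,0],0,0.054],
    [[0,0,0],0,0.051],
    [[0,0,0],0,0.048],
    [[0,0,0],0,0.046],
    [[0,0,0],0,0.045],
    [[0,0,0],0,0.045],
  ],
  newtons=20,
)

```text
time_s: 3.7
position: [0.5877, -0.1934, 0.1177]
tool_rot: [[0.577, 0.817, 0.001], [0.817, -0.577, -0.001], [0.0, 0.001, -1.0]]
ft_force: [1.9, -1.4, 4.7]
grip_width: 0.0537
gripper_force: 22.0
```

Emit:
drive_tool(
  series=[
    [[0,0,-0.003],0,0.045],
    [[0,0,-0.008],0,0.045],
    [[0,0,-0.016],0,0.045],
    [[0,0,-0.03],0,0.045],
    [[0,0,-0.05],0,0.045],
    [[0,0,-0.07],0,0.045],
    [[0,0,-0.08],0,0.045],
    [[0,0,-0.08],0,0.045],
  ],
)

```text
time_s: 4.5
position: [0.5876, -0.1933, 0.1987]
tool_rot: [[0.577, 0.817, 0.002], [0.817, -0.577, -0.001], [0.0, 0.002, -1.0]]
ft_force: [-0.1, -0.4, -1.8]
grip_width: 0.0537
gripper_force: 21.6
```

Run:
```python
from h import *
go((.598,.228,.2),5.3)
s=shot('scene');P=cloud(s)
B=cv2.resize(s['img'][80:200,160:300],None,fx=4,fy=4,interpolation=2)
cv2.imwrite('pics/c2.png',B[:,:,::-1])
```

```text
shift [ 0.3501 -0.2345 -0.0018] turn 49.5 q6 6.1
```

View pics/c2.png

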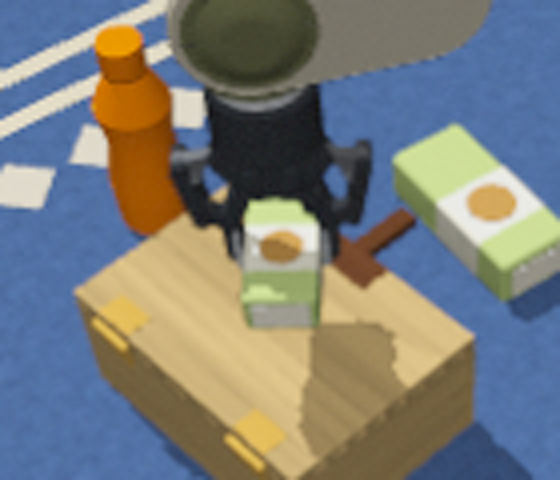

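The packet is held level at (282,262) and is clear of the lid, with its shadow separate. Next I'll carry it to the carton.

Emit:
drive_tool(
  series=[
    [[0.01,-0.007,-0.005],2,0.045],
    [[0.03,-0.02,-0.01],5,0.045],
    [[0.055,-0.037,-0.01],8.5,0.045],
    [[0.08,-0.054,-0.01],12,0.045],
    [[0.105,-0.07,-0.01],15.5,0.045],
    [[0.13,-0.087,-0.01],19,0.045],
    [[0.155,-0.104,-0.01],22.5,0.045],
    [[0.18,-0.12,-0.01],26,0.045],
    [[0.205,-0.137,-0.01],29.5,0.045],
    [[0.23,-0.154,-0.01],33,0.045],
    [[0.255,-0.171,-0.01],36.5,0.045],
    [[0.28,-0.188,-0.01],40,0.045],
    [[0.305,-0.204,-0.01],43.5,0.045],
    [[0.327,-0.219,-0.01],46.5,0.045],
    [[0.343,-0.23,-0.01],48.5,0.045],
    [[0.35,-0.2345,-0.01],49.5,0.045],
    [[0.35,-0.2345,-0.01],49.5,0.045],
    [[0.35,-0.2345,-0.01],49.5,0.045],
    [[0.35,-0.2345,-0.01],49.5,0.045],
  ],
)

```text
time_s: 6.45
position: [0.5976, 0.2273, 0.2068]
tool_rot: [[0.996, 0.092, -0.001], [0.092, -0.996, -0.0], [-0.001, 0.0, -1.0]]
ft_force: [-0.7, -1.2, -1.3]
grip_width: 0.0539
gripper_force: 21.6
```

Run:
```python
from h import *
go((.598,.228,.011),5.3)
s=shot('scene'); d=shot('top')
B=cv2.resize(s['img'][180:340,240:400],(400,400),interpolation=2);A=cv2.resize(d['img'][150:270,160:280],(400,400))
cv2.imwrite('pics/c3.png',np.hstack([A,B])[:,:,::-1])
P=cloud(s); h=cv2.cvtColor(s['img'],cv2.COLOR_RGB2HSV)
m=(h[...,0]>30)&(h[...,0]<50)&(h[...,1]>60)&(h[...,2]>80); m[:180]=0;m[340:]=0;m[:,:240]=0;m[:,400:]=0
q=P[m&(P[...,2]>.05)]; print(len(q),np.nanmin(q,0).round(3),np.nanmax(q,0).round(3),np.percentile(q[:,2],[5,50,95]).round(3))
```

```text
shift [ 0.0006 -0.0007  0.1958] turn -0.0 q6 95.0
433 [0.537 0.205 0.207] [0.658 0.295 0.505] [0.221 0.237 0.497]
```

View pics/c3.png

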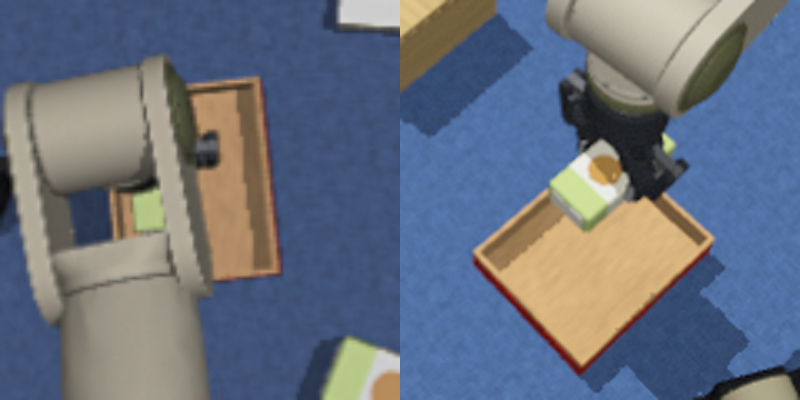

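The packet is level over the carton, right crop (590,185). Its top is at 0.237 m, so its underside is about 6 mm below the TCP and it should touch the floor at TCP z of about 0.011.

Emit:
drive_tool(
  series=[
    [[0,0,0.03],0,0.045],
    [[0,0,0.06],0,0.045],
    [[0,0,0.09],0,0.045],
    [[0,0,0.12],0,0.045],
    [[0,0,0.145],0,0.045],
    [[0,0,0.165],0,0.045],
    [[0,0,0.178],0,0.045],
    [[0,0,0.186],0,0.045],
    [[0,0,0.19],0,0.045],
    [[0,0,0.192],0,0.045],
    [[0,0,0.192],0,0.045],
  ],
)

```text
time_s: 7.65
position: [0.5979, 0.228, 0.0158]
tool_rot: [[0.996, 0.092, 0.001], [0.092, -0.996, 0.0], [0.001, -0.0, -1.0]]
ft_force: [0.4, -0.2, -1.3]
grip_width: 0.0536
gripper_force: 21.6
```

Emit:
drive_tool(
  series=[
    [[0,0,0.001],0,0.045],
    [[0,0,0.002],0,0.045],
    [[0,0,0.003],0,0.045],
    [[0,0,0.004],0,0.045],
    [[0,0,0.004],0,0.045],
    [[0,0,0.004],0,0.045],
  ],
)

```text
time_s: 8.25
position: [0.5977, 0.228, 0.0113]
tool_rot: [[0.996, 0.092, -0.0], [0.092, -0.996, 0.0], [-0.0, -0.0, -1.0]]
ft_force: [-0.7, -0.3, -1.1]
grip_width: 0.0537
gripper_force: 21.6
```

Emit:
drive_tool(
  series=[
    [[0,0,0.0007],0,0.045],
    [[0,0,0.0014],0,0.045],
    [[0,0,0.002],0,0.045],
    [[0,0,0.002],0,0.045],
  ],
)

```text
time_s: 8.65
position: [0.5978, 0.228, 0.0107]
tool_rot: [[0.996, 0.092, 0.001], [0.092, -0.996, -0.0], [0.001, 0.0, -1.0]]
ft_force: [-4.5, -0.5, 10.0]
grip_width: 0.0539
gripper_force: 23.0
```

Contact, about 11 N. I'll open gradually, then rise.

Emit:
drive_tool(
  series=[
    [[0,0,-0.0005],0,0.052],
    [[0,0,-0.0005],0,0.056],
    [[0,0,-0.0005],0,0.06],
    [[0,0,-0.0005],0,0.065],
    [[0,0,-0.0005],0,0.072],
    [[0,0,-0.0005],0,0.078],
    [[0,0,-0.0005],0,0.078],
    [[0,0,-0.01],0,0.078],
    [[0,0,-0.03],0,0.078],
    [[0,0,-0.06],0,0.078],
    [[0,0,-0.1],0,0.078],
    [[0,0,-0.14],0,0.078],
    [[0,0,-0.18],0,0.078],
    [[0,0,-0.2],0,0.078],
    [[0,0,-0.2],0,0.078],
  ],
)

```text
time_s: 10.15
position: [0.5986, 0.2282, 0.2135]
tool_rot: [[0.996, 0.092, 0.007], [0.092, -0.996, 0.001], [0.007, -0.001, -1.0]]
ft_force: [0.2, -0.5, -0.1]
grip_width: 0.078
gripper_force: 0.0
```

Run:
```python
from h import *
go((.455,-.2435,.2),8)
```

```text
shift [-0.1865  0.4565  0.0119] turn -2.7 q6 95.0
```

Emit:
drive_tool(
  series=[
    [[-0.012,0.03,0.0],-0.2,0.075],
    [[-0.025,0.06,0.0],-0.4,0.07],
    [[-0.037,0.09,0.0],-0.6,0.065],
    [[-0.05,0.122,0.0],-0.8,0.06],
    [[-0.062,0.152,0],-1,0.06],
    [[-0.075,0.183,0],-1.2,0.06],
    [[-0.087,0.213,0],-1.4,0.06],
    [[-0.1,0.245,0],-1.6,0.06],
    [[-0.112,0.275,0],-1.8,0.06],
    [[-0.125,0.306,0],-2,0.06],
    [[-0.137,0.336,0],-2.2,0.06],
    [[-0.15,0.367,0],-2.4,0.06],
    [[-0.162,0.397,0.005],-2.5,0.06],
    [[-0.175,0.43,0.01],-2.6,0.06],
    [[-0.183,0.448,0.012],-2.7,0.06],
    [[-0.1865,0.4565,0.012],-2.7,0.06],
    [[-0.1865,0.4565,0.012],-2.7,0.06],
    [[-0.1865,0.4565,0.012],-2.7,0.06],
    [[-0.1865,0.4565,0.012],-2.7,0.06],
  ],
)

```text
time_s: 12.05
position: [0.4542, -0.2427, 0.1974]
tool_rot: [[0.99, 0.14, 0.0], [0.14, -0.99, 0.0], [0.0, -0.0, -1.0]]
ft_force: [-0.6, -0.2, -0.2]
grip_width: 0.0599
gripper_force: 0.0
```

Run:
```python
from h import *
go((.455,-.2435,.087),8)
s=shot('scene'); d=shot('top')
B=cv2.resize(s['img'][100:220,170:330],(533,400),interpolation=2);A=cv2.resize(d['img'][160:250,180:260],(267,300))
A=np.vstack([A,np.zeros((100,267,3),np.uint8)])
cv2.imwrite('pics/c4.png',np.hstack([A,B])[:,:,::-1])
P=cloud(d); h=cv2.cvtColor(d['img'],cv2.COLOR_RGB2HSV); z=P[...,2]
m=((z>.03)&(z<.06)&(((h[...,0]>30)&(h[...,0]<50)&(h[...,1]>50))|(h[...,1]<40))); m[:160]=0;m[250:]=0;m[:,:180]=0;m[:,255:]=0
c=P[m];print(len(c),np.median(c[:,2]),c[:,2].std());r=cv2.minAreaRect((c[:,:2]*1000).astype(np.float32));print(r)
```

```text
shift [0.0007 0.001  0.1104] turn 0.0 q6 40.6
442 0.03793671233881042 0.0031888190631673865
((619.7197875976562, 222.18756103515625), (169.048095703125, 129.021240234375), 5.393736839294434)
```

View pics/c4.png

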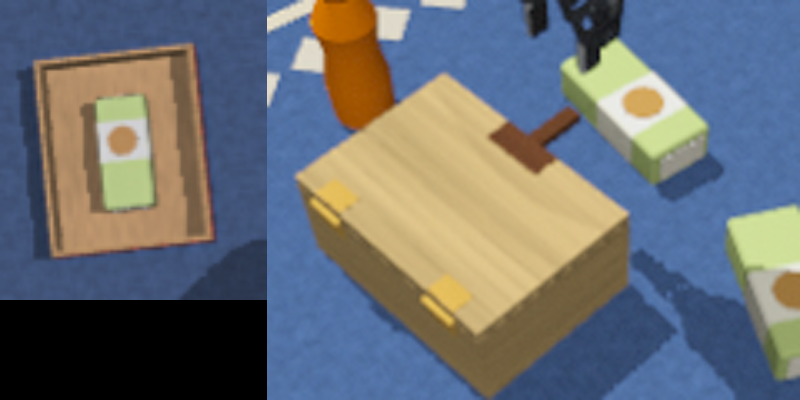

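The packet lies flat in the carton, at (125,152) in the left crop, with its top at 38 mm (39 expected). The fingers are above the tab at (560,125). I'll descend and grip it.

Emit:
drive_tool(
  series=[
    [[0.001,0.001,0.03],0,0.06],
    [[0.001,0.001,0.06],0,0.06],
    [[0.001,0.001,0.085],0,0.06],
    [[0.001,0.001,0.1],0,0.06],
    [[0.001,0.001,0.108],0,0.06],
    [[0.001,0.001,0.11],0,0.06],
    [[0.001,0.001,0.11],0,0.06],
    [[0.001,0.001,0.11],0,0.045],
    [[0.001,0.001,0.11],0,0.03],
    [[0.001,0.001,0.11],0,0.02],
    [[0.001,0.001,0.11],0,0.01],
    [[0.001,0.001,0.11],0,0.01],
    [[0.001,0.001,0.11],0,0.01],
    [[0.001,0.001,0.11],0,0.01],
    [[0.001,0.001,0.11],0,0.01],
  ],
  newtons=40,
)

```text
time_s: 13.65
position: [0.4555, -0.2467, 0.0882]
tool_rot: [[0.99, 0.139, 0.002], [0.139, -0.99, -0.005], [0.001, 0.005, -1.0]]
ft_force: [-1.1, -8.7, 1.0]
grip_width: 0.0173
gripper_force: 41.7
```

Emit:
drive_tool(
  series=[
    [[0,0.001,0],0,0.01],
    [[0,0.002,0],0,0.01],
    [[0,0.003,0],0,0.01],
    [[0.0002,0.003,-0.005],0,0.01],
    [[0.0005,0.003,-0.0099],0,0.01],
    [[0.0014,0.003,-0.0198],0,0.01],
    [[0.0027,0.003,-0.0297],0,0.01],
    [[0.0045,0.003,-0.0395],0,0.01],
    [[0.0067,0.003,-0.0492],0,0.01],
    [[0.0093,0.003,-0.0588],0,0.01],
    [[0.0124,0.003,-0.0683],0,0.01],
    [[0.0158,0.003,-0.0776],0,0.01],
    [[0.0158,0.003,-0.0776],0,0.01],
    [[0.0158,0.003,-0.0776],0,0.01],
  ],
)

```text
time_s: 15.05
position: [0.4707, -0.2444, 0.1651]
tool_rot: [[0.99, 0.139, -0.001], [0.139, -0.99, 0.002], [-0.001, -0.002, -1.0]]
ft_force: [0.3, 4.9, -3.6]
grip_width: 0.0175
gripper_force: 41.2
```

Emit:
drive_tool(
  series=[
    [[0.0019,-0.001,-0.0046],0,0.01],
    [[0.0039,-0.001,-0.0092],0,0.01],
    [[0.0081,-0.001,-0.0182],0,0.01],
    [[0.0127,-0.001,-0.027],0,0.01],
    [[0.0177,-0.001,-0.0356],0,0.01],
    [[0.0231,-0.001,-0.044],0,0.01],
    [[0.0289,-0.001,-0.0521],0,0.01],
    [[0.035,-0.001,-0.06],0,0.01],
    [[0.0414,-0.001,-0.0676],0,0.01],
    [[0.0482,-0.001,-0.0749],0,0.01],
    [[0.0517,-0.001,-0.0784],0,0.01],
    [[0.0552,-0.001,-0.0819],0,0.01],
    [[0.0552,-0.001,-0.0819],0,0.01],
    [[0.0552,-0.001,-0.0819],0,0.01],
    [[0.0552,-0.001,-0.0819],0,0.01],
    [[0.0552,-0.001,-0.0819],0,0.01],
  ],
)

```text
time_s: 16.65
position: [0.5259, -0.2362, 0.2471]
tool_rot: [[0.99, 0.139, 0.0], [0.139, -0.99, 0.001], [0.0, -0.001, -1.0]]
ft_force: [-1.9, 5.6, -2.4]
grip_width: 0.0171
gripper_force: 42.6
```

Run:
```python
from h import *
s=shot('scene'); P=cloud(s); h=cv2.cvtColor(s['img'],cv2.COLOR_RGB2HSV)
c8,s8=np.cos(np.radians(8)),np.sin(np.radians(8))
bx=(P[...,0]-.587)*c8+(P[...,1]+.225)*s8; by=-(P[...,0]-.587)*s8+(P[...,1]+.225)*c8
m=(abs(by)<.12)&(bx>-.05)&(bx<.09)&(P[...,2]>.115)&(P[...,2]<.27)&(h[...,0]>10)&(h[...,0]<28)
x=bx[m];z=P[...,2][m]; r=cv2.fitLine(np.c_[x,z].astype(np.float32),cv2.DIST_HUBER,0,.01,.01).ravel(); print(m.sum(),r,np.degrees(np.arctan2(r[1],r[0])))
B=cv2.resize(s['img'][60:360,150:420],(540,600),interpolation=2)
cv2.imwrite('pics/c5.png',B[:,:,::-1]); o=env.observe();print(o['position'],o['ft_force'],abs(o['qvel']).max())
```

```text
3811 [ 0.7228306  -0.69102526  0.02643962  0.18549362] -43.71132
[ 0.52594381 -0.23620621  0.24715147] [-1.13033012  4.40220338 -1.92298235] 0.10135160812680466
```

View pics/c5.png

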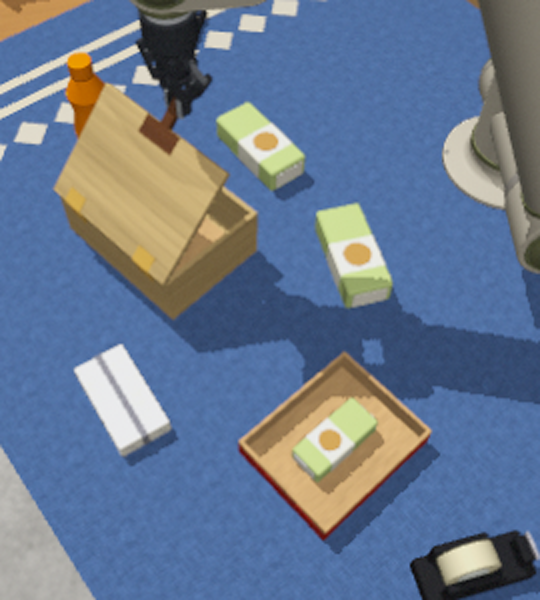

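The lid at (150,180) stands open at about 44° and is held by the tab at (170,125). The packet lies flat in the carton at (335,438), and the bottle, cards and dispenser haven't moved. I'll hand it in.

```bash
python3 -c "
from rig import env
print(env.close_job())"
```

```text
the job is handed in; nothing more can be done
None
```

The smallest packet lies flat, right way up and released in the carton; the grip reading was 22–23 N against the roughly 20 N asked. The lid is held still by its tab at about 44°, the bottle, dispenser and cards are untouched, and the job was handed in at about 17 s.

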